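Third hand at the framing bench: hold a moulding against the sprung fence

ROBOT

A 6-joint arm with a two-finger parallel gripper is mounted at the origin on the work surface. World frame = base frame: x ahead of the robot, y to its left, z up, the work surface at z = 0. Lengths are in m, angles in rad, forces in N, time in s.
With the tool pointing down it reaches from about 0.25 to 0.8 m from the base axis. Payload 3.9 kg.
Tool frame: the origin (TCP) lies at the very end of the fingers, on their centre line; the grasp point (between the pads) lies behind it (arm.pinch_z is the z of the grasp point in the tool frame, in m); z points along the fingers, y is the line along which they close (so a half turn about z gives the same grasp; the last joint's range is limited). The gripper opens to 85 mm and grips with 20 to 120 N. Pads are 22 mm wide; open, the fingers measure 114 mm over their backs; the gripper's body (76 mm by 85 mm) begins 54 mm behind the grasp point. The pads swing forward as they close: fully open they stand 13 mm farther back than shut.
Start: joints at [-1.331, 0.26, -0.138, 1.173, 0, 1.571], TCP at [0.125, -0.51, 0.231] pointing down, gripper open.
Joint ranges: [-2.78, 2.78], [-0.83, 1.72], [-1.28, 1.37], [-1.9, 2.12], [-1.57, 1.48], [-3.14, 3.14]. Speed limits (rad/s): [2.57, 2.57, 3.14, 3.14, 3.14, 3.14].

INTERFACE

Orientations are given as a rotation vector (axis times angle).
In Python, from cell import arm, vision, workorder gives the robot as it stands.
- The arm moves only by the tool drive_tool, never from a script. Its argument "rows" is one flat list of numbers, 6 for each row, row after row: the shift along the tool's x, y, z in units of 0.3 m (1.0 is 0.3 m), then the turn, a rotation vector about the tool's x, y, z in units of 45 degrees (1.0 is 45 degrees). A call has 1 to 5 rows; each row is the pose to reach, as a shift and turn from the pose commanded when the call began, along the tool's axes at that moment; what a row does not reach only later rows make up. A row lasts 1/10 s, in which the tool goes at most 50 mm and 8.59 degrees, less where a joint would pass 70% of its speed; a pose out of reach is approached as far as the arm can. A call with a number of a shift or a turn outside -1 to 1 is refused whole. A call with a gripper value outside its range is refused whole. "gripper" is the closure, from 0 (fully open) to 1 (shut), set as the call begins (left out, the last holds). The fingers move at their own pace and stop on an object; "newtons" is the grip in N (left out, the last holds). Time passes only in rows, so rows that repeat a pose let the fingers close. It gives the time, the measured TCP pose, the force, the opening and the grip force at its end, in the units of the state.
- arm.state(): the state, without advancing time (a new reading comes with each control period).
- vision.camera(name): name is "scene" or "top"; returns a dict with "color" (480x640x3 uint8, blue, green, red), "mtx" (3x3 intrinsics, pixels), "T" (4x4, takes a point from camera to world coordinates). Camera axes: x right, y up, looking along -z (the intrinsics and any distortion apply to the point x, -y, -z); pixel columns grow to the right and rows downward; lengths in m; the calibration is good to about 2 mm. A picture is of the moment at which its call begins. There is no depth.
- workorder.finish_job(): hands the job in; it is judged then, once.
The state is a dict: "time": time; "q": joint angles; "joint_velocities": joint speeds; "joint_torque": joint torques, N m; "tool_pos": TCP position; "eef_rot": TCP orientation; "contact_force": force on the tool from outside, world axes, zero at the start; "moment": the same for the moment, N m; "opening": finger opening in m; "finger_force": force on a finger pad.
Only numpy, scipy, OpenCV 4.12 (cv2) and the standard library are available. Lean on these libraries where they do the work, as an engineer would, in place of code of your own. Each camera call takes 0.05 s, during which the arm holds its last target. There are 200 camera calls.

TASK

Pick up the pine moulding stick and lay it flat on the bed of the aluminium joining fixture, its low lip towards the sprung steel fence and its left end up against the fixed end stop. Then be a third hand for the person who will nail it: press the stick squarely against the fence with a steady force of about 10 newtons, which drives the fence back about half of its 20 mm travel, never running the fence right back onto its stops. Finish while holding it like that, with nothing let go, and leave the two spring clamps and the glass cutter where they lie.

Things in the scene. Friction and masses are not known exactly. Their poses are not given: they have to be found in the camera images.
- stick: Loose L-section pine moulding, 160 mm long along its y, about 0.12 kg, lying flat on the cart top (z = 0), lip away from the robot. Base 44 mm wide (x -22 to +22), 14 mm thick; a square rib 18 mm wide (x -22 to -4) rises to 40 mm above the underside; the low lip is the rest (x -4 to +22). Grip the rib across x from above, tips over 14 mm high. Origin: centre of the underside.
- lip (a point): middle of the stick's lip edge, the face that goes against the fence: stick frame (22, 0, 7) mm
- left_end (a point): middle of the stick's +y end face, which goes against the end stop: stick frame (0, 80, 7) mm
- fixture: Joining fixture screwed to the cart top: cast aluminium bed 150 (x) by 250 (y) by 12 mm thick. Origin: centre of the bed's underside, at z = 0; +x points to the fence side (away from the robot), +y to the end stop (robot's left), a fixed block 30 mm high on the bed, its face at y = +100 mm, x -32 to +23 mm. The bed before the fence (x -75 to +25 mm) is free; two back blocks stand behind it.
- fence: Sprung steel bar, 14 mm thick, 165 mm long (y), top 37 mm above the cart top. Origin: lower edge of the pressed face, mid length; at rest at (25, 7.5, 13) mm in the fixture frame, same axes. It slides only along the fixture's +x, against springs of 1 N per mm without preload, 20 mm at most (10 N at 10 mm; on its stops at 20 mm), and springs back when let go.
- clamp_a: bystander: chrome spring clamp lying on its side, about 105 by 68 by 20 mm, beyond the fixture; origin under its pivot. Leave alone.
- clamp_b: bystander: a second such spring clamp, lying on the robot's side of the fixture. Leave alone.
- cutter: bystander: black bakelite glass cutter with a steel head, about 120 by 13 by 12 mm, lying beyond the stick's start; origin under its middle. Leave alone.
- bin_cradle: bystander: cradle, 160 by 240 mm, fixed to the cart top far to the left, carrying the cast aluminium tilting offcut bin (130 mm high in all); origin: centre of its underside. Not needed.
There are look-alikes about, which are no part of the job. Of the things shaped like the stick, the pine one is meant.

How it is judged:
At the end, for the whole second after the job is handed in: The stick lies flat on the bed (within about 3 mm and 0.08 rad), parallel to the fence within 0.04 rad, its lip edge on the fence, its left end within 6 mm of the end stop; it presses the fence with 6 to 14 N, at rest, and the fingers are still holding or pushing it, all through the last second (z of stick in the frame of fixture between 0.009 and 0.0155 m and angle between stick's own z axis and vertical below 0.08 rad and angle between the y axis of stick and the y axis of fixture, either way round below 0.04 rad and x of lip in the frame of fence between -0.004 and 0.003 m and y of left_end in the frame of fixture between 0.094 and 0.103 m and contact force between stick and fence between 6 and 14 N and contact force between the fingers and stick above 2 N and linear speed of each of stick, fence below 0.01 m/s); the arm keeps its last pose, push and grip.
It fails at once if the fence is run back onto its stops (19.5 mm or more) (x of fence in the frame of fixture above 0.0445 m).
It fails at once if a spring clamp or the glass cutter is moved by more than 20 mm (distance of any of clamp_a, clamp_b, cutter from where it was at the start of the episode above 0.02 m).
It also fails if it takes over 38 s, if anything falls off the work surface, if the arm or the gripper's body presses on something with over 40 N, if the wrist force passes 120 N, or if a joint passes its speed limit or range.

## Working session

There is one attempt and no reset: what is moved stays moved. The work goes in short steps, Python scripts to look and compute and a tool call to move; the robot and the scene stay as the last step left them, time stands still between calls to the robot, and variables do not carry over. Pictures are saved under pics/ and viewed, at most 10 in all, crops included, and the job is handed in when it is done.

Besides the shell and the picture viewer there is one more tool, called after ">>>" as name(argument=value, ...) on one line, values as JSON. drive_tool: Moves the arm, as the interface text tells. Shifts and turns lie within -1 to 1; 1 stands for 0.3 m of shift or 45 degrees of turn. Its arguments: {"type":"object","properties":{"rows":{"type":"array","items":{"type":"number"}},"gripper":{"type":"number"},"newtons":{"type":"number"}},"required":["rows"]}

```bash
mkdir -p pics; ls; python3 - <<'E'
from cell import arm,vision
import cv2,numpy as np
np.set_printoptions(precision=4,suppress=True)
s=arm.state()
for k in ("time","tool_pos","eef_rot","opening"): print(k,s[k])
print(arm.pinch_z)
for n in("scene","top"):
    c=vision.camera(n); cv2.imwrite(f"pics/{n}0.png",c["color"]); np.savez(f"{n}0.npz",**c); print(n,c["mtx"],c["T"],[k for k in c])
E
```

```text
pics
time 0.0
tool_pos [ 0.1245 -0.5093  0.2305]
eef_rot [-3.1172 -0.3755  0.0004]
opening 0.08537435964378144
-0.0187
scene [[453.5047   0.     315.0482]
 [  0.     453.5047 238.9285]
 [  0.       0.       1.    ]] [[ 0.7873 -0.5187  0.3334  0.9306]
 [ 0.6165  0.6569 -0.434  -0.4806]
 [ 0.0061  0.5472  0.8369  1.058 ]
 [ 0.      0.      0.      1.    ]] ['color', 'mtx', 'T']
top [[596.2321   0.     317.6384]
 [  0.     596.2321 232.166 ]
 [  0.       0.       1.    ]] [[-0.0401  0.9761 -0.2136  0.1562]
 [-0.9992 -0.04    0.0048  0.0533]
 [-0.0039  0.2136  0.9769  1.8431]
 [ 0.      0.      0.      1.    ]] ['color', 'mtx', 'T']
```

View pics/scene0.png

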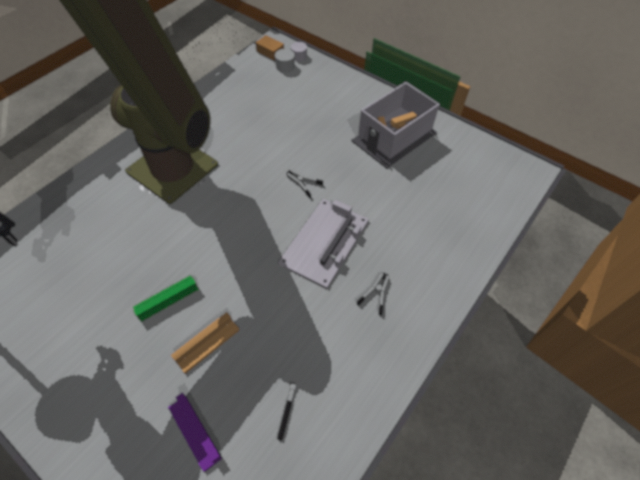

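View pics/top0.png

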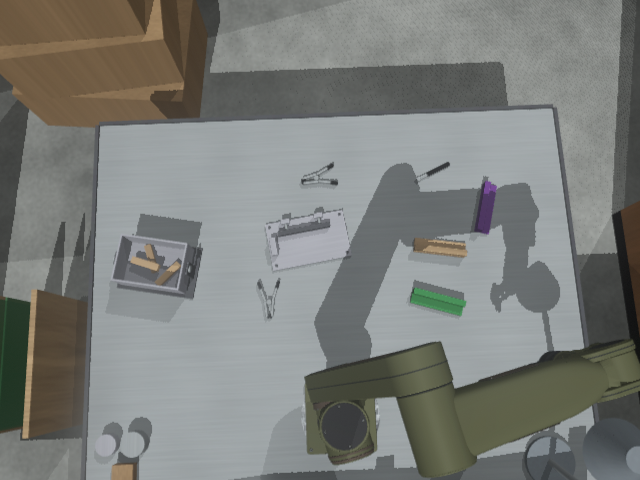

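Look-alikes: green L-stick (scene 166,298 / top 438,299), purple L-stick (scene 195,433 / top 485,207), pine one (scene 206,343 / top 440,247), and wooden offcuts in the bin (top 150,260). By its pine colour and L-shape I choose top (440,247), and check it in a close crop together with the fixture.

```bash
cat > h.py <<'E'
import cv2,numpy as np
np.set_printoptions(precision=4,suppress=True)
def ray(c,uv,z):
    K,T=c["mtx"],c["T"]; d=np.array([(uv[0]-K[0,2])/K[0,0],-(uv[1]-K[1,2])/K[1,1],-1.])
    d=T[:3,:3]@d; o=T[:3,3]; return o+d*(z-o[2])/d[2]
def proj(c,p):
    K,T=c["mtx"],c["T"]; q=T[:3,:3].T@(np.asarray(p)-T[:3,3]); return np.array([K[0,2]-K[0,0]*q[0]/q[2],K[1,2]+K[1,1]*q[1]/q[2]])
def crop(im,u0,v0,w,h,k): return cv2.resize(im[v0:v0+h,u0:u0+w],None,fx=k,fy=k,interpolation=cv2.INTER_CUBIC)
E
python3 - <<'E'
from h import *
S=dict(np.load("scene0.npz"));T=dict(np.load("top0.npz"))
a=crop(T["color"],405,225,70,40,5.7);b=crop(T["color"],258,200,100,75,4)
c=crop(S["color"],165,305,80,75,5);d=crop(S["color"],275,190,100,100,4)
o=np.zeros((600,800,3),np.uint8)
for im,x,y in((a,0,0),(b,400,0),(c[:300],0,300),(d[:300],400,300)):
    im=im[:300,:400]; o[y:y+im.shape[0],x:x+im.shape[1]]=im
cv2.imwrite("pics/crops.png",o)
for n,C in(("S",S),("T",T)):
    hsv=cv2.cvtColor(C["color"],cv2.COLOR_BGR2HSV)
    m=cv2.inRange(hsv,(8,80,60),(25,255,255))
    for k in cv2.findContours(m,0,2)[0]:
        if cv2.contourArea(k)>60:
            r=cv2.minAreaRect(k); 
            if (n=="S" and 160<r[0][0]<250 and 290<r[0][1]<390) or (n=="T" and 400<r[0][0]<480 and 220<r[0][1]<270): print(n,r,cv2.boxPoints(r).tolist(),cv2.approxPolyDP(k,2,True)[:,0].tolist())
E
```

```text
S ((205.21923828125, 342.49615478515625), (23.15433120727539, 70.07693481445312), 52.12501525878906) [[170.453857421875, 354.8692321777344], [225.76922607421875, 311.8461608886719], [239.984619140625, 330.1230773925781], [184.66925048828125, 373.1461486816406]] [[227, 314], [172, 354], [183, 371], [186, 372], [237, 331], [238, 328]]
T ((443.4769592285156, 247.6846466064453), (45.76881790161133, 12.651541709899902), 7.125016689300537) [[419.9846496582031, 251.12310791015625], [421.5538635253906, 238.56927490234375], [466.9692687988281, 244.24618530273438], [465.4000549316406, 256.8000183105469]] [[420, 251], [462, 256], [466, 252], [458, 247], [463, 247], [461, 246], [464, 244], [433, 240], [425, 242], [425, 239], [423, 242], [432, 241], [438, 245], [432, 244], [431, 248], [426, 245], [424, 250]]
```

View pics/crops.png

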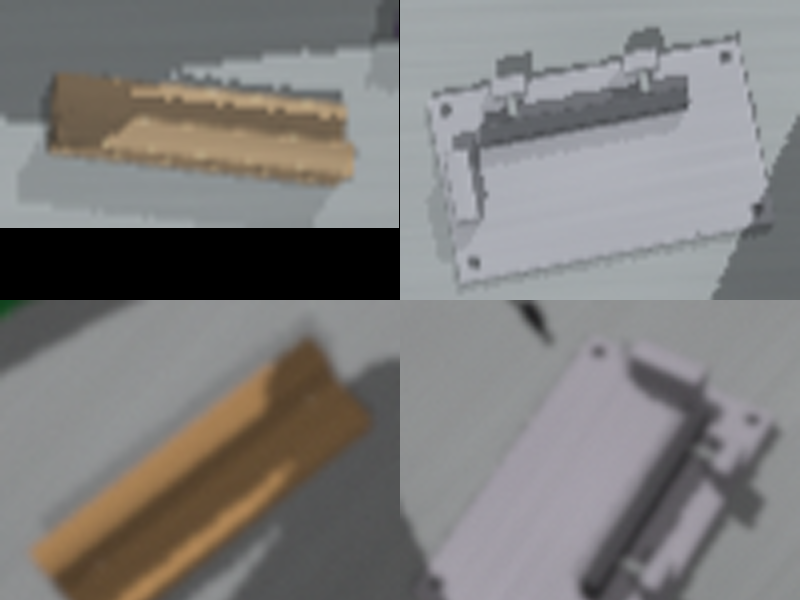

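The crops show the pine L with its rib on the robot's side and the lip away (top 440,247), slightly skewed. The fixture's bed has four screws (top about 270,227 / 339,214 / 276.5,266 / 347,252.5).

```bash
cat > m.py <<'E'
from h import *
S=dict(np.load("scene0.npz"));T=dict(np.load("top0.npz"))
print("stick top")
loc=[(-22,80,0),(22,80,14),(22,-80,14),(-22,-80,0)]
px=[(413.8,251.7),(414.6,237.6),(465.5,242.5),(466.4,257.3)]
def fit(loc,pts):
    l=np.array(loc,float)[:,:2]/1e3;p=np.array(pts)[:,:2];lm,pm=l.mean(0),p.mean(0)
    a=l-lm;b=p-pm;th=np.arctan2((a[:,0]*b[:,1]-a[:,1]*b[:,0]).sum(),(a*b).sum())
    R=np.array([[np.cos(th),-np.sin(th)],[np.sin(th),np.cos(th)]]);t=pm-R@lm
    print("xy",t,"yaw deg",np.degrees(th),"res mm",((p-l@R.T-t)*1e3).round(1).tolist()); return t,th
fit(loc,[ray(T,p,l[2]/1e3) for l,p in zip(loc,px)])
print("stick scene")
loc=[(-22,-80,40),(-22,80,40),(22,-80,0)]; px=[(172,355),(227.4,313),(186,373)]
fit(loc,[ray(S,p,l[2]/1e3) for l,p in zip(loc,px)])
print("fixture")
tp=[((x-400)/4+258,y/4+200) for x,y in [(446,108),(725,57),(474,263),(757,210)]]
P=np.array([ray(T,p,.012) for p in tp]);print(P[:,:2]);
loc=[(65,115,12),(65,-115,12),(-65,115,12),(-65,-115,12)]
t,th=fit(loc,P)
loc=[(75,125,12),(75,-125,12),(-75,125,0),(-75,-125,0)]
px=[((x-400)/4+258,y/4+200) for x,y in [(430,97),(738,37),(460,290),(768,215)]]
fit(loc,[ray(T,p,l[2]/1e3) for l,p in zip(loc,px)])
loc=[(-65,115,12),(65,115,12),(-65,-115,12)]
px=[((x-400)/4+275,(y-300)/4+190) for x,y in [(597,351),(753,419),(433,583)]]
fit(loc,[ray(S,p,.012) for p in px])
E
python3 m.py
```

```text
stick top
xy [ 0.4936 -0.3369] yaw deg -7.7705857914282745 res mm [[1.5, -0.3], [0.1, 2.2], [-0.3, 3.0], [-1.3, -4.9]]
stick scene
xy [ 0.4979 -0.3323] yaw deg -10.372119974978302 res mm [[1.9, 0.7], [0.0, -3.1], [-1.9, 2.4]]
fixture
[[ 0.5795  0.1952]
 [ 0.6118 -0.0263]
 [ 0.4551  0.1763]
 [ 0.4879 -0.0454]]
xy [0.5336 0.0749] yaw deg 8.439045847126783 res mm [[-1.5, -3.0], [-3.0, 2.9], [2.7, -2.9], [1.8, 3.0]]
xy [0.5346 0.0761] yaw deg 9.393909387471147 res mm [[0.6, -4.0], [-1.4, -2.4], [-4.0, 1.4], [4.7, 5.0]]
xy [0.5369 0.0753] yaw deg 8.788144650177026 res mm [[2.4, -1.6], [-2.4, -1.1], [0.0, 2.7]]
```

```bash
cat > mv.py <<'E'
import sys
from h import *
from scipy.spatial.transform import Rotation as Ro
from cell import arm
def plan(x,y,z,yaw):
    """tool straight down, tool y along world yaw (deg)"""
    s=arm.state();R=Ro.from_rotvec(s["eef_rot"]);c,n=np.cos(np.radians(yaw)),np.sin(np.radians(yaw))
    G=Ro.from_matrix(np.array([[-n,c,0],[c,n,0],[0,0,-1]]).T)
    sh=R.inv().apply(np.array([x,y,z])-s["tool_pos"])/.3; tn=(R.inv()*G).as_rotvec(degrees=True)/45
    print("t",s["time"],"pos",np.array(s["tool_pos"]),"yaw y-axis",np.degrees(np.arctan2(*R.as_matrix()[[1,0],1])),"F",np.array(s["contact_force"]),"open",s["opening"],"ff",s["finger_force"]); print("shift",sh,"turn",tn)
if __name__=="__main__": plan(*map(float,sys.argv[1:5]))
E
python3 mv.py 0.483 -0.332 0.15 -9.5; python3 -c "
from h import *
T=dict(np.load('top0.npz'))
for p in [(411,285),(463,298),(466,302),(412,303)]: print(ray(T,p,.03))"
```

```text
t 0.1 pos [ 0.1245 -0.5094  0.2305] yaw y-axis -76.25875937820999 F [-0.573  -0.6696  0.4062] open 0.08514784765660605 ff 0.0
shift [ 1.3011 -0.2899  0.2689] turn [-0.0021 -0.0014 -1.4835]
[ 0.3761 -0.2336  0.03  ]
[ 0.3301 -0.3884  0.03  ]
[ 0.3176 -0.3964  0.03  ]
[ 0.3213 -0.2326  0.03  ]
```

>>> drive_tool(rows=[0.17,-0.04,0,0,0,-0.19,0.33,-0.07,0,0,0,-0.38,0.5,-0.1,0,0,0,-0.57,0.65,-0.15,0,0,0,-0.75,0.8,-0.18,0.0,0,0,-0.94], gripper=0.3)

```text
time: 0.6
tool_pos: [0.3462, -0.3986, 0.2309]
eef_rot: [-2.768, -1.484, 0.0]
contact_force: [0.2, -0.9, -0.4]
opening: 0.0596
finger_force: 0.0
```

```bash
python3 mv.py 0.483 -0.332 0.15 -9.5
```

```text
t 0.6 pos [ 0.3462 -0.3986  0.2309] yaw y-axis -33.60167679292898 F [ 0.1642 -0.9131 -0.3996] open 0.05961259631913211 ff 0.0
shift [0.4373 0.2573 0.2697] turn [-0.0014 -0.0008 -0.5356]
```

>>> drive_tool(rows=[0.15,0.09,0.05,0,0,-0.18,0.3,0.17,0.1,0,0,-0.36,0.437,0.257,0.15,0,0,-0.535,0.437,0.257,0.27,0,0,-0.535,0.437,0.257,0.27,0,0,-0.535])

```text
time: 1.1
tool_pos: [0.4807, -0.3313, 0.1449]
eef_rot: [-2.394, -2.02, 0.004]
contact_force: [-1.8, 1.2, -1.5]
opening: 0.0597
finger_force: 0.0
```

```bash
python3 mv.py 0.483 -0.332 0.018 -9.5; python3 - <<'E'
from h import *
from cell import vision
o=[]
for n,(u,v,w,h) in (("scene",(160,290,100,100)),("top",(400,210,80,80))):
    c=vision.camera(n); np.savez(n+"1.npz",**c); o.append(cv2.resize(crop(c["color"],u,v,w,h,4),(400,400)))
cv2.imwrite("pics/a1.png",np.hstack(o))
E
```

```text
t 1.1 pos [ 0.4807 -0.3313  0.1449] yaw y-axis -9.691992382118938 F [-1.8359  1.2149 -1.4729] open 0.059689942071113326 ff 0.0
shift [-0.0027  0.0118  0.4231] turn [-0.0114 -0.0055 -0.0043]
```

View pics/a1.png

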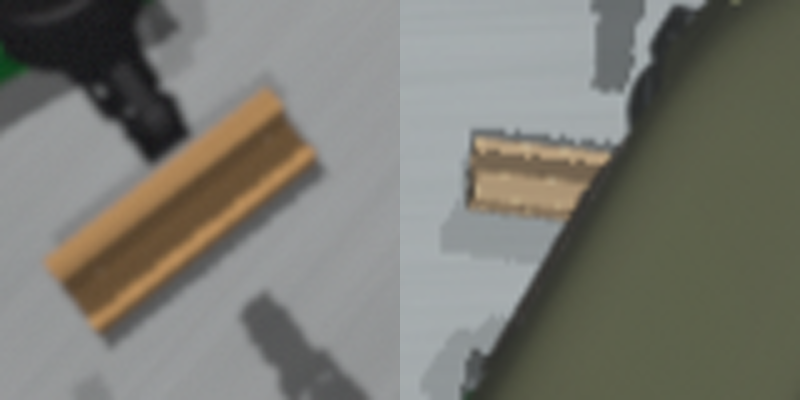

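The crop shows the open gripper hanging above the stick, now fully lit: rib top corners at scene (171.8,355.5) and (227.5,312.5), lip corners at (185,373.8) and (239.5,328.8). I refine the pose from these.

```bash
python3 - <<'E'
from h import *
from m import fit
S=dict(np.load("scene1.npz"));T=dict(np.load("top1.npz"))
print("----")
m=cv2.inRange(cv2.cvtColor(S["color"],cv2.COLOR_BGR2HSV),(8,80,60),(25,255,255))[290:390,160:250]
k=max(cv2.findContours(m,0,2)[0],key=cv2.contourArea); q=cv2.approxPolyN(k,6,ensure_convex=True) if 0 else cv2.approxPolyDP(cv2.convexHull(k),1.5,True)
print((q[:,0]+[160,290]).tolist())
loc=[(-22,-80,40),(-22,80,40),(22,-80,0),(22,80,0)]; px=[(171.8,355.5),(227.5,312.5),(185.3,374),(239.8,330)]
P=[ray(S,p,l[2]/1e3) for l,p in zip(loc,px)];print(np.array(P))
t,th=fit(loc,P)
print("rib",t+np.array([np.cos(th),np.sin(th)])*-.013)
E
```

```text
stick top
xy [ 0.4936 -0.3369] yaw deg -7.7705857914282745 res mm [[1.5, -0.3], [0.1, 2.2], [-0.3, 3.0], [-1.3, -4.9]]
stick scene
xy [ 0.4979 -0.3323] yaw deg -10.372119974978302 res mm [[1.9, 0.7], [0.0, -3.1], [-1.9, 2.4]]
fixture
[[ 0.5795  0.1952]
 [ 0.6118 -0.0263]
 [ 0.4551  0.1763]
 [ 0.4879 -0.0454]]
xy [0.5336 0.0749] yaw deg 8.439045847126783 res mm [[-1.5, -3.0], [-3.0, 2.9], [2.7, -2.9], [1.8, 3.0]]
xy [0.5346 0.0761] yaw deg 9.393909387471147 res mm [[0.6, -4.0], [-1.4, -2.4], [-4.0, 1.4], [4.7, 5.0]]
xy [0.5369 0.0753] yaw deg 8.788144650177026 res mm [[2.4, -1.6], [-2.4, -1.1], [0.0, 2.7]]
----
[[227, 313], [238, 328], [237, 331], [184, 372], [172, 354]]
[[ 0.4643 -0.4074  0.04  ]
 [ 0.49   -0.2517  0.04  ]
 [ 0.5038 -0.4151  0.    ]
 [ 0.529  -0.2576  0.    ]]
xy [ 0.4967 -0.333 ] yaw deg -9.269444110433575 res mm [[2.1, 1.0], [2.1, -1.2], [-1.8, 0.3], [-2.4, -0.0]]
rib [ 0.4839 -0.3309]
```

>>> drive_tool(rows=[0,0.009,0.12,0,0,0,0,0.009,0.24,0,0,0,0,0.009,0.34,0,0,0,0,0.009,0.42,0,0,-0.01,0,0.009,0.42,0,0,-0.01])

```text
time: 1.7
tool_pos: [0.4823, -0.3353, 0.023]
eef_rot: [-2.396, -2.026, 0.002]
contact_force: [0.0, -0.4, 0.9]
opening: 0.06
finger_force: 0.0
```

```bash
python3 mv.py 0.483 -0.332 0.018 -9.2
```

```text
t 1.7 pos [ 0.4823 -0.3353  0.023 ] yaw y-axis -9.561254348145704 F [ 0.0455 -0.3835  0.887 ] open 0.060009388286268006 ff 0.0
shift [0.0111 0.0006 0.0168] turn [-0.005  -0.0021 -0.008 ]
```

Close, descending a few mm first.

>>> drive_tool(rows=[0.01,0,0.016,0,0,-0.008,0.01,0,0.016,0,0,-0.008,0.01,0,0.016,0,0,-0.008])

```text
time: 2.0
tool_pos: [0.4863, -0.3333, 0.0213]
eef_rot: [2.388, 2.036, 0.001]
contact_force: [-0.3, -0.5, 0.1]
opening: 0.0598
finger_force: 0.0
```

>>> drive_tool(rows=[0,0,0,0,0,0,0,0,0,0,0,0,0,0,0,0,0,0,0,0,0,0,0,0,0,0,0,0,0,0], gripper=1, newtons=50)

```text
time: 2.5
tool_pos: [0.4856, -0.3326, 0.0201]
eef_rot: [2.39, 2.038, 0.0]
contact_force: [-0.9, -0.1, 5.5]
opening: 0.017
finger_force: 50.2
```

```bash
python3 mv.py 0.483 -0.332 0.018 -9.2
```

```text
t 2.5 pos [ 0.4856 -0.3326  0.0201] yaw y-axis -9.07210466745454 F [-0.9171 -0.1336  5.549 ] open 0.016990983759008316 ff 50.23627281188965
shift [ 0.0005 -0.009   0.0069] turn [0.0009 0.0006 0.0028]
```

>>> drive_tool(rows=[0,0,-0.1,0,0,0,0,0,-0.2,0,0,0,0,0,-0.34,0,0,0,0,0,-0.34,0,0,0])

```text
time: 2.9
tool_pos: [0.4888, -0.3346, 0.1268]
eef_rot: [2.383, 2.032, 0.004]
contact_force: [1.1, -0.2, 0.5]
opening: 0.0172
finger_force: 49.5
```

```bash
python3 mv.py 0.5095 0.0764 0.12 8.6
```

```text
t 2.9 pos [ 0.4888 -0.3346  0.1268] yaw y-axis -9.072348448962334 F [ 1.0729 -0.197   0.5308] open 0.017227161634426363 ff 49.53249514102936
shift [ 1.3638 -0.148   0.0157] turn [ 0.0108  0.0071 -0.3927]
```

>>> drive_tool(rows=[0.13,-0.02,0,0,0,-0.04,0.26,-0.03,0,0,0,-0.08,0.39,-0.05,0,0,0,-0.12,0.52,-0.06,0,0,0,-0.16,0.65,-0.07,0.0,0,0,-0.2])

```text
time: 3.4
tool_pos: [0.4945, -0.1348, 0.1204]
eef_rot: [-2.221, -2.22, 0.001]
contact_force: [0.0, 0.5, -1.0]
opening: 0.0168
finger_force: 49.4
```

```bash
python3 mv.py 0.5095 0.0764 0.12 8.6
```

```text
t 3.4 pos [ 0.4945 -0.1348  0.1204] yaw y-axis -0.0227465183409578 F [ 0.0287  0.5093 -1.0353] open 0.016772841175080443 ff 49.426106214523315
shift [0.704  0.0496 0.0018] turn [-0.0018 -0.0009 -0.1916]
```

>>> drive_tool(rows=[0.15,0.01,0,0,0,-0.04,0.3,0.02,0,0,0,-0.08,0.45,0.03,0,0,0,-0.12,0.59,0.04,0,0,0,-0.16,0.68,0.05,0.0,0,0,-0.19])

```text
time: 3.9
tool_pos: [0.5098, 0.0703, 0.1205]
eef_rot: [-2.046, -2.382, 0.001]
contact_force: [0.5, -1.5, -1.2]
opening: 0.0172
finger_force: 49.4
```

>>> drive_tool(rows=[0,0,0,0,0,0,0,0,0,0,0,0])

```text
time: 4.1
tool_pos: [0.5099, 0.0678, 0.1206]
eef_rot: [-2.049, -2.38, 0.003]
contact_force: [0.1, -0.1, -1.4]
opening: 0.0168
finger_force: 49.4
```

```bash
python3 mv.py 0.5095 0.0764 0.06 8.6; python3 - <<'E'
from h import *
from cell import vision
o=[]
for n,(u,v,w,h) in (("scene",(260,150,130,150)),("top",(240,180,130,150))):
    c=vision.camera(n); np.savez(n+"2.npz",**c); o.append(crop(c["color"],u,v,w,h,3))
cv2.imwrite("pics/a2.png",np.hstack(o))
E
```

```text
t 4.1 pos [0.5099 0.0678 0.1206] yaw y-axis 8.555104671231597 F [ 0.0711 -0.06   -1.3581] open 0.016795182487853215 ff 49.44797873497009
shift [0.0286 0.0033 0.2019] turn [-0.0022  0.0006 -0.001 ]
```

View pics/a2.png

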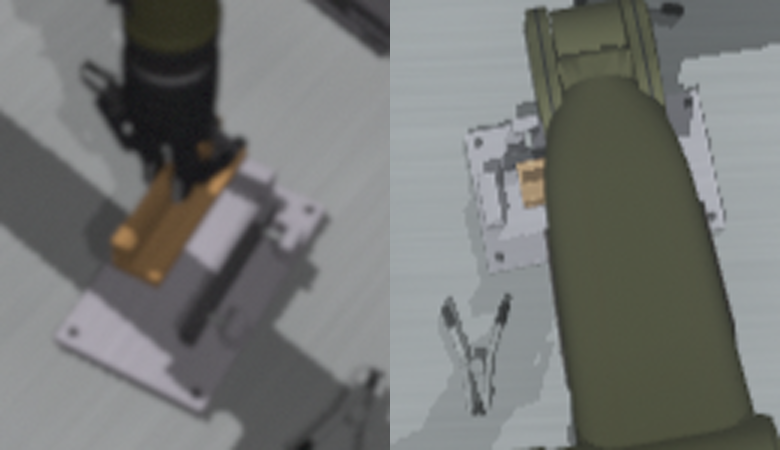

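The picture shows the stick level above the bed, lip towards the fence, with its left end short of the end stop (top about 283.5,243).

```bash
python3 - <<'E'
from h import *
S=dict(np.load("scene2.npz"));T=dict(np.load("top2.npz"))
tcp=np.array([.5099,.0678]);a=np.radians(8.6);R=np.array([[np.cos(a),-np.sin(a)],[np.sin(a),np.cos(a)]])
F=np.array([.535,.0752])
b=.1006
for n,c,px,z in[("rib left end",T,((521-390)/3+240,192/3+180),b+.04),("lip left end",T,((520-390)/3+240,166/3+180),b+.014),("rib top -y corner near",S,(110/3+260,238/3+150),b+.04),("lip bottom -y",S,(157/3+260,284/3+150),b)]:
    p=ray(c,px,z)[:2]; print(n,"rel tcp mm",(R.T@(p-tcp))*1e3,"fixture mm",(R.T@(p-F))*1e3)
# end stop face and screws in this view
for n,c,px,z in[("stop face mid T",T,((503-390)/3+240,190/3+180),.042)]:
    p=ray(c,px,z)[:2]; print(n,(R.T@(p-F))*1e3)
x=T["color"]
for v in (238,240,242,244,246): print(v,x[v,262:292].astype(int).sum(1).tolist(), (x[v,262:292,2].astype(int)-x[v,262:292,0]).tolist())
E
```

```text
rib left end rel tcp mm [-0.8972 78.3892] fixture mm [-26.8216  74.8257]
lip left end rel tcp mm [30.4263 75.3293] fixture mm [ 4.502  71.7658]
rib top -y corner near rel tcp mm [ -9.1138 -77.9688] fixture mm [-35.0382 -81.5323]
lip bottom -y rel tcp mm [ 33.713  -75.5193] fixture mm [  7.7886 -79.0827]
stop face mid T [-0.9261 94.9127]
238 [493, 494, 493, 493, 443, 466, 509, 470, 500, 513, 538, 523, 528, 335, 276, 276, 447, 462, 462, 460, 409, 449, 326, 291, 291, 290, 290, 290, 290, 221] [-9, -8, -9, -9, -8, -9, -9, -9, -9, -10, -10, -10, -10, -7, -5, -5, -9, -9, -9, -8, -1, 49, 39, 33, 33, 34, 34, 34, 34, 17]
240 [492, 493, 493, 492, 446, 394, 511, 467, 510, 517, 518, 521, 532, 351, 278, 277, 451, 467, 470, 467, 484, 472, 348, 338, 365, 351, 346, 385, 405, 274] [-7, -8, -9, -7, -8, -8, -10, -9, -10, -10, -9, -9, -10, -7, -6, -5, -10, -9, -9, -9, -9, 37, 40, 40, 45, 44, 43, 48, 50, 28]
242 [497, 494, 497, 494, 446, 439, 483, 441, 507, 516, 519, 522, 520, 457, 355, 307, 469, 515, 522, 523, 522, 480, 439, 433, 432, 432, 429, 430, 429, 281] [-8, -8, -8, -8, -8, -7, -9, -9, -10, -10, -10, -9, -10, -10, -8, -7, -10, -9, -10, -10, -10, 25, 50, 52, 53, 52, 52, 52, 53, 29]
244 [494, 493, 494, 493, 463, 440, 435, 462, 509, 516, 515, 521, 522, 523, 346, 332, 340, 503, 522, 523, 522, 456, 427, 424, 425, 426, 426, 428, 430, 292] [-8, -8, -8, -8, -8, -8, -8, -9, -9, -10, -9, -9, -10, -10, -7, -7, -8, -9, -10, -10, -9, 5, 45, 52, 52, 53, 53, 53, 54, 32]
246 [488, 488, 485, 485, 470, 437, 403, 459, 426, 509, 518, 520, 525, 529, 376, 337, 339, 500, 518, 519, 519, 520, 457, 416, 416, 442, 410, 374, 343, 288] [-8, -8, -8, -8, -8, -8, -8, -9, -9, -9, -9, -10, -10, -9, -8, -8, -7, -9, -9, -10, -10, -10, 38, 51, 51, 51, 51, 47, 43, 31]
```

>>> drive_tool(rows=[0.045,0,0.1,0,0,0,0.045,0,0.18,0,0,0,0.045,0,0.24,0,0,0,0.045,0,0.27,0,0,0,0.045,0,0.27,0,0,0])

```text
time: 4.7
tool_pos: [0.5074, 0.0797, 0.0393]
eef_rot: [-2.052, -2.376, 0.004]
contact_force: [-0.4, -0.5, -0.3]
opening: 0.0169
finger_force: 49.5
```

>>> drive_tool(rows=[0,0,0,0,0,0,0,0,0,0,0,0])

```text
time: 4.9
tool_pos: [0.5097, 0.0807, 0.0415]
eef_rot: [2.051, 2.378, 0.003]
contact_force: [0.3, 0.3, -0.9]
opening: 0.0168
finger_force: 49.5
```

```bash
python3 mv.py 0.51 0.081 0.032 8.6
```

```text
t 4.9 pos [0.5097 0.0807 0.0415] yaw y-axis 8.435137459064524 F [ 0.3324  0.2728 -0.8974] open 0.016812343308491462 ff 49.52998995780945
shift [0.001  0.001  0.0318] turn [ 0.0027  0.     -0.0037]
```

>>> drive_tool(rows=[0,0,0.01,0,0,0,0,0,0.018,0,0,0,0,0,0.024,0,0,0,0,0,0.024,0,0,0])

```text
time: 5.3
tool_pos: [0.5084, 0.0809, 0.0331]
eef_rot: [-2.051, -2.379, 0.001]
contact_force: [-0.1, -0.8, -1.1]
opening: 0.017
finger_force: 49.5
```

>>> drive_tool(rows=[0,0,0.004,0,0,0,0,0,0.006,0,0,0,0,0,0.006,0,0,0])

```text
time: 5.6
tool_pos: [0.5087, 0.0809, 0.0321]
eef_rot: [2.051, 2.379, 0.001]
contact_force: [-0.3, 0.0, 4.3]
opening: 0.0171
finger_force: 50.2
```

>>> drive_tool(rows=[0.008,0,0,0,0,0,0.015,0,0,0,0,0,0.02,0,0,0,0,0,0.02,0,0,0,0,0])

```text
time: 6.0
tool_pos: [0.5088, 0.0864, 0.0321]
eef_rot: [2.05, 2.377, 0.001]
contact_force: [0.0, -4.3, 5.3]
opening: 0.0168
finger_force: 50.3
```

>>> drive_tool(rows=[0.004,0,0,0,0,0,0.007,0,0,0,0,0,0.007,0,0,0,0,0])

```text
time: 6.3
tool_pos: [0.5086, 0.0884, 0.0321]
eef_rot: [2.05, 2.377, 0.001]
contact_force: [0.7, -4.0, 4.7]
opening: 0.0173
finger_force: 50.3
```

>>> drive_tool(rows=[0.004,0,-0.002,0,0,0,0.007,0,-0.002,0,0,0,0.007,0,-0.002,0,0,0])

```text
time: 6.6
tool_pos: [0.5073, 0.0911, 0.0321]
eef_rot: [2.051, 2.379, 0.0]
contact_force: [0.1, -1.0, 1.8]
opening: 0.0167
finger_force: 49.9
```

>>> drive_tool(rows=[0.004,0,0,0,0,0,0.007,0,0,0,0,0,0.007,0,0,0,0,0])

```text
time: 6.9
tool_pos: [0.5071, 0.0919, 0.0321]
eef_rot: [2.05, 2.377, -0.003]
contact_force: [0.9, -5.6, 0.9]
opening: 0.0168
finger_force: 49.8
```

```bash
python3 mv.py 0.51 0.09 0.032 8.6; python3 - <<'E'
from h import *
from cell import vision
o=[]
for n,(u,v,w,h) in (("scene",(280,160,100,112)),("top",(250,200,100,112))):
    c=vision.camera(n); np.savez(n+"3.npz",**c); o.append(crop(c["color"],u,v,w,h,4))
cv2.imwrite("pics/a3.png",np.hstack(o))
E
```

```text
t 6.9 pos [0.5071 0.0919 0.0321] yaw y-axis 8.444805424079407 F [ 0.9268 -5.6003  0.8979] open 0.016761218336954695 ff 49.848411083221436
shift [-0.0078  0.0087  0.0003] turn [ 0.0002  0.0035 -0.0034]
```

View pics/a3.png

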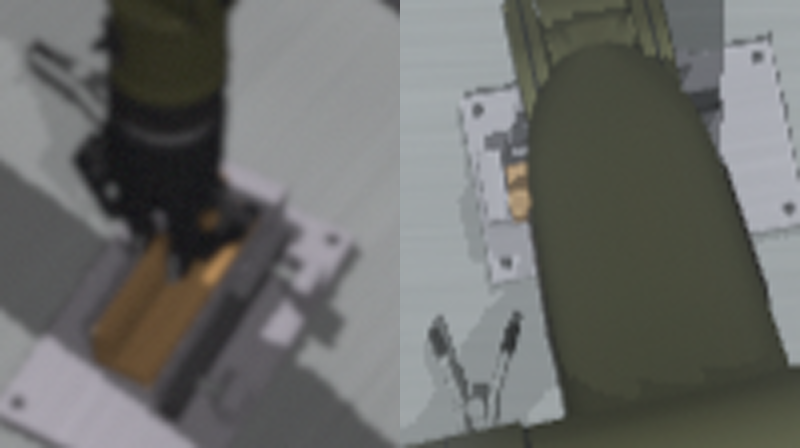

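The stick sits on the bed, its left end at the end stop (top about 376,192 in the crop), and Fy jumped to −5.6 N with little normal load, so it touches. Now towards the fence.

>>> drive_tool(rows=[-0.002,0.012,0,0,0,0,-0.002,0.024,0,0,0,0,-0.002,0.033,0,0,0,0,-0.002,0.04,0,0,0,0,-0.002,0.04,0,0,0,0])

```text
time: 7.5
tool_pos: [0.5074, 0.092, 0.0324]
eef_rot: [-2.044, -2.37, 0.024]
contact_force: [-22.6, -6.8, 31.4]
opening: 0.017
finger_force: 53.8
```

>>> drive_tool(rows=[0,0.004,0,0,0,0,0,0.007,0,0,0,0,0,0.007,0,0,0,0])

```text
time: 7.8
tool_pos: [0.5075, 0.092, 0.0324]
eef_rot: [-2.042, -2.369, 0.028]
contact_force: [-25.8, -8.1, 37.2]
opening: 0.0167
finger_force: 54.4
```

>>> drive_tool(rows=[0,0.004,0,0,0,0,0,0.007,0,0,0,0,0,0.007,0,0,0,0])

```text
time: 8.1
tool_pos: [0.5075, 0.092, 0.0325]
eef_rot: [-2.041, -2.367, 0.032]
contact_force: [-30.7, -8.6, 40.3]
opening: 0.017
finger_force: 55.1
```

The stick is stuck on the bed: the tool isn't moving while Fz rises to 40 N, so the forward push is also pressing it down. I back off, lift slightly, and approach with almost no load on the bed.

>>> drive_tool(rows=[0,-0.02,0,0,0,0,0,-0.04,0,0,0,0,0,-0.054,0,0,0,0,0,-0.054,0,0,0,0])

```text
time: 8.5
tool_pos: [0.5071, 0.0919, 0.0321]
eef_rot: [2.051, 2.378, -0.001]
contact_force: [0.5, -4.9, 2.6]
opening: 0.0169
finger_force: 49.9
```

>>> drive_tool(rows=[0,0,-0.004,0,0,0,0,0,-0.008,0,0,0,0,0,-0.008,0,0,0])

```text
time: 8.8
tool_pos: [0.5068, 0.092, 0.0339]
eef_rot: [2.051, 2.379, -0.003]
contact_force: [1.7, -5.1, -3.2]
opening: 0.0165
finger_force: 49.1
```

```bash
python3 mv.py 0.507 0.092 0.0345 8.6; python3 - <<'E'
from cell import arm
s=arm.state(); print(s["q"],s["joint_torque"],s["moment"])
E
```

```text
t 8.8 pos [0.5068 0.092  0.0339] yaw y-axis 8.46490628721102 F [ 1.7219 -5.0845 -3.1759] open 0.01652423808800256 ff 49.0703022480011
shift [ 0.      0.0008 -0.0019] turn [-0.0015  0.0015 -0.003 ]
[ 1.80180068e-01  4.11257395e-01 -4.82834077e-01  6.77907925e-01
 -1.10274002e-03  1.60323591e+00] [ 2.72463530e+00 -4.48279381e+01  2.01367503e+01  2.56270934e-01
  1.87090371e+00 -3.94189032e-02] [-1.29067517 -0.31421875 -0.01247929]
```

>>> drive_tool(rows=[-0.004,0,0,0,0,0,-0.004,0.005,0,0,0,0,-0.004,0.01,0,0,0,0,-0.004,0.015,0,0,0,0,-0.004,0.015,0,0,0,0])

```text
time: 9.3
tool_pos: [0.5122, 0.0926, 0.0347]
eef_rot: [-2.051, -2.38, -0.003]
contact_force: [0.9, 0.6, -0.4]
opening: 0.0167
finger_force: 49.4
```

>>> drive_tool(rows=[0,0.005,0,0,0,0,0,0.01,0,0,0,0,0,0.01,0,0,0,0])

```text
time: 9.6
tool_pos: [0.5151, 0.0926, 0.0347]
eef_rot: [2.051, 2.379, 0.001]
contact_force: [-0.7, -0.3, -0.8]
opening: 0.0173
finger_force: 49.5
```

>>> drive_tool(rows=[0,0.005,0,0,0,0,0,0.01,0,0,0,0,0,0.014,0,0,0,0,0,0.014,0,0,0,0])

```text
time: 10.0
tool_pos: [0.519, 0.093, 0.0345]
eef_rot: [2.051, 2.379, 0.0]
contact_force: [1.0, 0.0, -2.0]
opening: 0.017
finger_force: 49.5
```

>>> drive_tool(rows=[0,0.004,0.004,0,0,0,0,0.007,0.004,0,0,0,0,0.007,0.004,0,0,0])

```text
time: 10.3
tool_pos: [0.5209, 0.0933, 0.0333]
eef_rot: [2.051, 2.379, 0.0]
contact_force: [-0.5, 0.4, -1.4]
opening: 0.0168
finger_force: 49.5
```

>>> drive_tool(rows=[0,0.004,0,0,0,0,0,0.007,0,0,0,0,0,0.007,0,0,0,0])

```text
time: 10.6
tool_pos: [0.5225, 0.0935, 0.0332]
eef_rot: [-2.051, -2.379, 0.001]
contact_force: [-0.8, 0.7, -1.1]
opening: 0.017
finger_force: 49.5
```

>>> drive_tool(rows=[0,0.004,0,0,0,0,0,0.007,0,0,0,0,0,0.007,0,0,0,0])

```text
time: 10.9
tool_pos: [0.5243, 0.0937, 0.0332]
eef_rot: [-2.051, -2.379, 0.002]
contact_force: [-3.5, -1.0, -0.3]
opening: 0.0169
finger_force: 49.6
```

>>> drive_tool(rows=[0,0.004,0,0,0,0,0,0.007,0,0,0,0,0,0.007,0,0,0,0])

```text
time: 11.2
tool_pos: [0.5262, 0.094, 0.0331]
eef_rot: [-2.05, -2.379, 0.002]
contact_force: [-4.8, -1.1, 2.0]
opening: 0.017
finger_force: 49.8
```

>>> drive_tool(rows=[0,0.004,0,0,0,0,0,0.007,0,0,0,0,0,0.007,0,0,0,0])

```text
time: 11.5
tool_pos: [0.5278, 0.0942, 0.033]
eef_rot: [-2.05, -2.379, 0.003]
contact_force: [-6.1, -2.9, 1.1]
opening: 0.0169
finger_force: 49.9
```

>>> drive_tool(rows=[0,0.004,0,0,0,0,0,0.008,0,0,0,0,0,0.012,0,0,0,0,0,0.012,0,0,0,0])

```text
time: 11.9
tool_pos: [0.53, 0.0946, 0.0328]
eef_rot: [-2.049, -2.377, 0.006]
contact_force: [-7.8, -2.6, 3.6]
opening: 0.0175
finger_force: 50.2
```

>>> drive_tool(rows=[0,0,0,0,0,0,0,0,0,0,0,0,0,0,0,0,0,0,0,0,0,0,0,0])

```text
time: 12.3
tool_pos: [0.5299, 0.0946, 0.0328]
eef_rot: [-2.049, -2.377, 0.006]
contact_force: [-7.1, -2.1, 3.5]
opening: 0.0167
finger_force: 50.2
```

```bash
python3 mv.py 0.531 0.0945 0.033 8.6; python3 - <<'E'
from h import *
from cell import vision
o=[]
for n,(u,v,w,h) in (("scene",(280,160,100,112)),("top",(250,200,100,112))):
    c=vision.camera(n); o.append(crop(c["color"],u,v,w,h,4))
cv2.imwrite("pics/a4.png",np.hstack(o))
E
```

```text
t 12.3 pos [0.5299 0.0946 0.0328] yaw y-axis 8.483064142372712 F [-7.0925 -2.0893  3.4699] open 0.01674402323450031 ff 50.1933217048645
shift [-0.0007  0.0035 -0.0005] turn [-0.0061  0.0002 -0.0026]
```

View pics/a4.png

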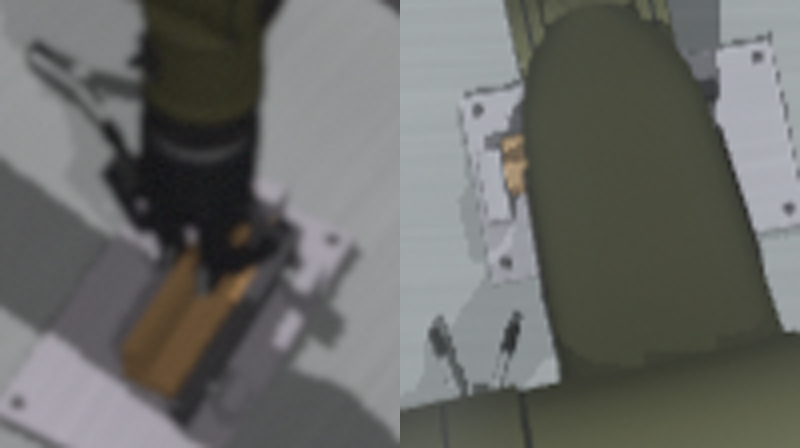

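The picture shows the lip against the fence, the fence pushed part of the way back, and the left end at the stop. A little more push.

>>> drive_tool(rows=[0,0.003,0,0,0,0,0,0.006,0,0,0,0,0,0.006,0,0,0,0,0,0.006,0,0,0,0,0,0.006,0,0,0,0])

```text
time: 12.9
tool_pos: [0.531, 0.0948, 0.0327]
eef_rot: [-2.048, -2.377, 0.007]
contact_force: [-8.6, -1.9, 4.9]
opening: 0.0169
finger_force: 50.3
```

>>> drive_tool(rows=[0,0,0,0,0,0,0,0,0,0,0,0,0,0,0,0,0,0,0,0,0,0,0,0,0,0,0,0,0,0])

```text
time: 13.4
tool_pos: [0.531, 0.0948, 0.0328]
eef_rot: [-2.049, -2.377, 0.007]
contact_force: [-8.1, -3.0, 5.4]
opening: 0.0169
finger_force: 50.3
```

```bash
python3 -c "
from cell import workorder
print(workorder.finish_job())"
```

```text
the job is handed in; nothing more can be done
None
```

The job is handed in with the pine stick flat on the bed, its left end about 1 mm from the end stop, pressing the fence with about 9 N (roughly 9.5 mm of its 20 mm travel) and still gripped; I kept clear of the clamps and cutter, and the verdict was not shown.

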